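# Find the heavy side of a balance rotor and hold it down

### The job

Take the ball handle of the drum on the small tilted balancing stand and turn the drum until the flag on its rim faces the pickup block, and pause there a moment. Then crank the drum round by the handle to find, by feel, its hidden heavy side (the going gets harder while that side climbs and easier while it comes down), and bring the heavy side to the lowest point of the tilted drum. Finish while still gripping the handle and holding the drum still like that; leave the pickup and the small things lying round the stand where they are.

Things in the scene. Friction and masses are not known exactly. Their poses are not given: they have to be found in the camera images.
- stand: balancing stand, fixed to the bench: grey foot plate 150 x 130 x 12 mm, carrying a tilted spindle. Origin: centre of the foot's underside; z up; -x is its front. The spindle passes 68 mm above the origin and leans 35 degrees from vertical toward -x, so the drum's face looks up and to the front and the drum's lowest point is at its front (-x) edge. Yaw varies by 0.4 rad either way.
- rotor_center (a point): centre of the drum's upper face, on the spindle axis, 34 mm along it from the point 68 mm above the stand's origin. The drum is a closed aluminium cylinder 120 mm wide, 34 mm thick; z: out of the face along the spindle; +x: to the handle; -x: to the flag. One eccentric weight is hidden inside it, elsewhere relative to the flag each time.
- rotor (a joint): drum angle in rad, counter-clockwise looking onto its face; 0: flag points straight down the slope (front); pi/2: to the stand's -y side. No stops within 2 turns. Stiff bearing: it stays where it is left. Turning slowly takes about 5.3 N along the handle's circle, plus 3.8 to 5 N at most while the weight climbs, less as much while it descends; the middle value with it lowest or highest.
- handle: black ball knob, 26 mm in diameter, turning freely on a 10 mm steel stem that stands on the drum's face, parallel to the spindle; origin: centre of the ball, 48 mm above the face and 45 mm from the axis, on the opposite side of the drum from the flag. Its own x and y turn as it spins on the stem. Grip it from straight above, best with the fingers closing along the stand's y.
- flag_tip (a point): tip of the flag, a small steel tab 14 mm wide that sticks 12 mm or so out of the drum's rim, 72 mm from the axis, 6 mm below the face.
- pickup_face (a point): face of the pickup, a grey block 18 x 24 x 18 mm on an arm, just outside the drum's rim on the stand's -y side; the point lies 76 mm from the axis, 6 mm below the level of the drum's face, 4 mm from the flag's tip when the flag faces it. The arm is clamped at an angle that varies: 1.4 to 2.4 rad as the drum's joint counts it.
- vial: bystander: capped sample vial, 25 mm in diameter, 54 mm high, behind the stand; origin at the centre of its underside
- crucible: bystander: white porcelain crucible, 36 mm wide, 30 mm high, behind the stand; origin at the centre of its underside
- screwdriver: bystander: small screwdriver, 150 mm long, 16 mm thick, lying on the stand's left; origin under its middle
- tweezers: bystander: steel tweezers, 120 mm long, 9 mm high, lying on the stand's right; origin under their middle
- timer: bystander: square timer 62 x 62 x 18 mm, lying to the left; origin at the centre of its underside
- weight: the eccentric weight, unseen and fixed inside the drum. Origin on the spindle axis, 68 mm above the stand's origin; z along the spindle. Its x and y axes are arbitrary and not told: they do not show on which side the mass lies, so that must be felt. Its mass, 0.75 to 1 kg, lies 40 mm off the axis. Feel it while turning slowly, best both ways: at a standstill friction masks it.

How it is judged:
By the outcome, as a careful person would: the job done as asked, in the order asked, and still so for the second after the job is handed in, while the arm keeps its last pose, push and grip.
It also fails if it takes over 72 s, if anything falls off the work surface, if the arm or the gripper's body presses on something with over 40 N, if the wrist force passes 120 N, or if a joint passes its speed limit or range.

### The arm

A 7-joint arm with a two-finger parallel gripper is mounted at the origin on a cart in front of the work surface, level with it; the furniture and walls round the work are solid. World frame = base frame: x ahead of the robot, y to its left, z up, the work surface at z = 0. Lengths are in mm, angles in rad, forces in N, time in s.
With the tool pointing down it reaches from about 400 to 900 mm from the base axis. Payload 5.6 kg.
Tool frame: the origin (TCP) lies midway between the tips of the shut fingers; the grasp point (between the pads) lies 19 mm behind it; x points along the fingers, y is the direction in which the jaws open and shut, and the axes are right-handed (so a half turn about x gives the same grasp; the last joint's range is limited). The gripper opens to 92 mm and grips with 3 to 60 N. Pads are 20 mm wide; open, the fingers measure 128 mm over their backs; the gripper's body (75 mm by 189 mm) begins 69 mm behind the grasp point.
Start: joints at [1.107, 0.468, -0.012, 1.603, 0.006, 1.071, -0.056], TCP at [265.48, -593.321, 214.592] pointing down, gripper open.
Joint ranges: [-2.53, 2.53], [-0.31, 2.02], [-1.57, 1.55], [0.28, 2.44], [-1.29, 4.43], [0.15, 1.84], [-2.92, 2.92]. Speed limits (rad/s): [2.57, 2.57, 3.14, 3.14, 3.14, 3.14, 3.14].

### API

Orientations are given as a rotation vector (axis times angle).
In Python, from cell import robot, grip, kin, viewer gives the robot as it stands. Calls block until the motion is done:
- robot.movep(position, orientation): joint-space move of the TCP to a pose.
- robot.servo_line(position, feed=150, rotation=None): straight line of the TCP; rotation=None keeps the orientation; feed is the mean speed in mm/s.
- robot.goto_joints(angles): joint-space move.
- grip(opening, newtons=None): opening from 0.0 (shut) to 1.0 (fully open); newtons is the grip in N (None keeps the last); returns when the fingers have stopped.
- robot.hold(seconds).
- kin.ik(position, orientation): joint angles nearest the present ones, or None.
- robot.observe(): the state.
- viewer.read_camera(name): name is "scene" or "top"; returns the picture (480x640x3 uint8, red, green, blue); there is no depth.
- viewer.camera_info(name): a dict with "camera_matrix" (3x3 intrinsics, pixels), "R" (3x3) and "t" (3): a world point X has camera coordinates R X + t. Camera axes: x right, y down, z forward; pixel columns grow to the right and rows downward; lengths in mm; the calibration is good to about 2 mm. A picture is of the moment at which its call begins. camera_info takes no time and is no camera call.
A pose or a line that the arm cannot do raises robot.IKError and nothing moves.
- robot.job_done(): hands the job in, once; it reports no verdict.
Trained networks look in the newest picture that a camera, given by its name, has taken for a name from the list of things; names that differ only in an ending like _2 or _b are one class to them, and where a whole thing is asked for, a point or a joint stands for the part that bears it (a point fixed in the world has none). Each returns a list of dicts, best first, with "confidence" (0 to 1); they miss things now and then, are a little off and sometimes report something else, mostly with a low value. They report only what shows in the picture. A call takes as long as a camera call.
- viewer.silhouettes(name, camera): "mask" (480x640 bool, what is visible of it).
- viewer.pinpoint(name, camera): "at" ([x, y, z] in mm, in the coordinates of the camera as it stood for that picture, good to about 4 mm: a listed point, or the origin of a listed thing).
The state is a dict: "t": time; "joints": joint angles; "joint_velocities": joint speeds; "joint_torque": joint torques, N m; "tcp_pos": TCP position; "tcp_rot": TCP orientation; "contact_force": force on the tool from outside, world axes, zero at the start; "wrist_torque": the same for the moment, N m; "grip_width": opening from 0.0 (shut) to 1.0 (fully open).
Only numpy, scipy, OpenCV 4.12 (cv2) and the standard library are available. Lean on these libraries where they do the work, as an engineer would, in place of code of your own. Each camera call takes 0.05 s, during which the arm holds its last target.

## Working session

There is one attempt and no reset: what is moved stays moved. The work goes in short steps, each a Python script; the robot and the scene stay as the last script left them, time stands still between calls to the robot, and variables do not carry over. Pictures are saved under pics/ and viewed, and the job is handed in when it is done.

```bash
ls; mkdir -p pics; python3 - <<'E'
from cell import robot, grip, kin, viewer
import cv2, numpy as np
s=robot.observe(); print(s)
for c in ("scene","top"):
    im=viewer.read_camera(c); cv2.imwrite(f"pics/{c}0.png",im[:,:,::-1])
    i=viewer.camera_info(c); print(c,i)
    R=np.array(i["R"]);t=np.array(i["t"])
    for n in ("stand","rotor_center","handle","flag_tip","pickup_face","vial","crucible","screwdriver","tweezers","timer"):
        for d in viewer.pinpoint(n,c)[:2]:
            print(n,round(d["confidence"],2),(R.T@(np.array(d["at"])-t)).round(1))
print(robot.observe()["t"])
E
```

```text
pics
{'t': 0.0, 'joints': array([ 1.10699969,  0.46836505, -0.01157821,  1.60361949,  0.00597734,
        1.07140828, -0.05632568]), 'joint_velocities': array([ 0.00146804, -0.00033833, -0.00140841,  0.000171  , -0.0011306 ,
       -0.00123767, -0.00048764]), 'joint_torque': array([ 2.25151916e-04, -5.20583510e+01, -1.24192511e-02, -2.43753737e+01,
       -5.66103752e-02,  1.73073099e-02,  1.85348995e-04]), 'tcp_pos': array([ 265.20519476, -592.79395435,  213.64991729]), 'tcp_rot': array([ 1.9895248 ,  0.42658641, -1.99050231]), 'contact_force': array([1.08627345, 0.77327041, 0.12747476]), 'wrist_torque': array([0.04147236, 0.06899708, 0.0390587 ]), 'grip_width': 1.0000272647622868}
scene {'camera_matrix': array([[491.88308675,   0.        , 327.29507341],
       [  0.        , 491.88308675, 240.83735794],
       [  0.        ,   0.        ,   1.        ]]), 'R': array([[ 0.96552935, -0.2602024 ,  0.00691266],
       [-0.21051754, -0.79623246, -0.56718271],
       [ 0.15308639,  0.54617632, -0.82356298]]), 't': array([-540.42124572,  241.58832522,  813.90324699])}
stand 0.87 [ 5.101e
[... 545 characters left out ...]
 [  0.        ,   0.        ,   1.        ]]), 'R': array([[ 0.01468184, -0.99968234,  0.02048573],
       [-0.99657648, -0.0162972 , -0.08105381],
       [ 0.08136192, -0.01922558, -0.99649918]]), 't': array([  68.53929052,  564.51263975, 1107.77608708])}
stand 0.65 [5.063e+02 6.470e+01 3.000e-01]
rotor_center 0.84 [487.   56.9  92.5]
rotor_center 0.64 [ 5.042e+02  6.450e+01 -2.000e-01]
handle 0.57 [494.2  86.1 159.2]
flag_tip 0.66 [444.2  27.1  54.4]
pickup_face 0.75 [536.4   1.7 118.3]
vial 0.51 [665.2  23.3  -1.4]
crucible 0.56 [646.7 116.9  -2.9]
screwdriver 0.62 [492.9  86.4 153.6]
screwdriver 0.61 [450.1 154.9   1.3]
tweezers 0.52 [483.5 -33.6  -2.1]
timer 0.93 [408.8 224.8  -1.6]
1.1
```

View pics/scene0.png

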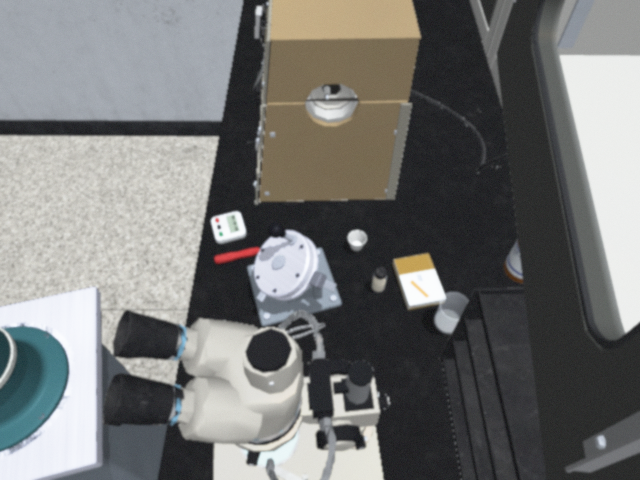

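View pics/top0.png

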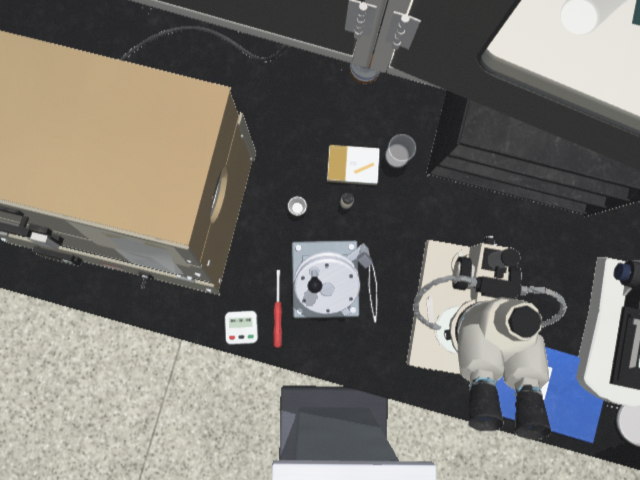

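The stand is near world (507, 61). The ball handle shows at top (315,285), the flag points toward the front right, and the pickup block is at top (363,254). I'll fit the model to the pinpoints.

View pics/top_crop.png

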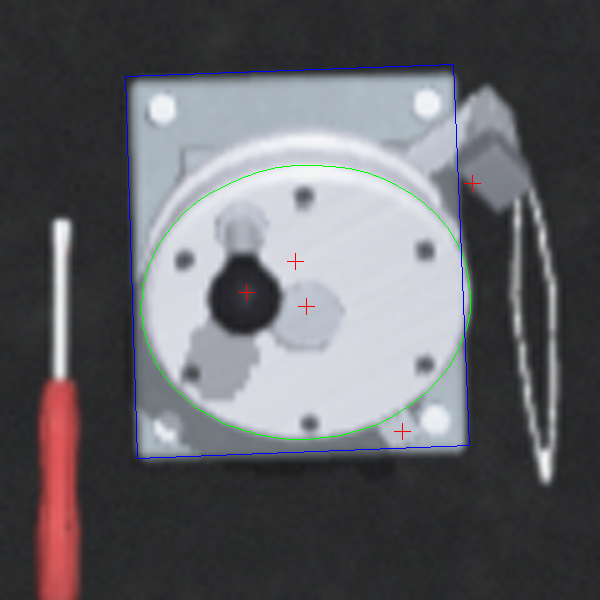

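View pics/scene_crop.png

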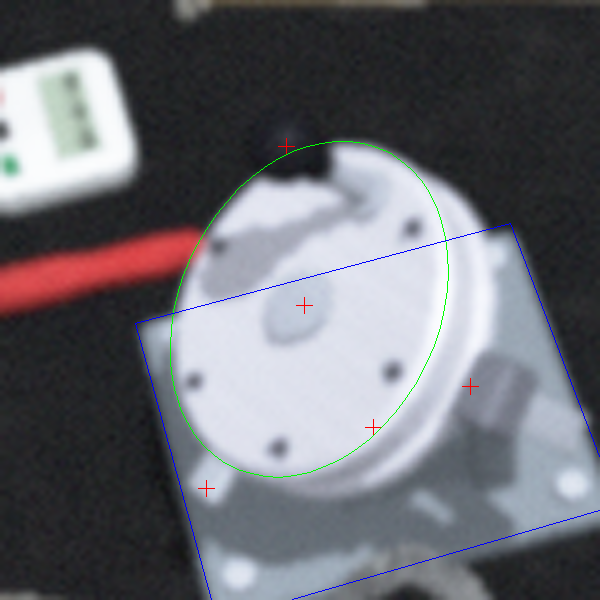

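```bash
python3 - <<'E'
from cell import viewer, robot, kin
import numpy as np
ii={c:viewer.camera_info(c) for c in("scene","top")}
def ray(c,px):
    i=ii[c];R=np.array(i["R"]);o=-R.T@np.array(i["t"]);d=R.T@np.linalg.inv(i["camera_matrix"])@np.array([*px,1.]);return o,d/np.linalg.norm(d)
def tri(a,b):
    o1,d1=ray("scene",a);o2,d2=ray("top",b)
    M=np.array([d1,-d2]).T;s=np.linalg.lstsq(M,o2-o1,rcond=None)[0];p,q=o1+s[0]*d1,o2+s[1]*d2
    return ((p+q)/2).round(),round(np.linalg.norm(p-q))
for n,a,b in [("head knob",(270,345),(523,318)),("eyeA tip?",(125,330),(487,420)),("eyeB tip?",(118,395),(537,430)),("focus knob",(357,370),(500,255)),("box front top L",(265,40),(198,250)),("box top R",(420,40),(235,90)),("paper crnr",(440,300),(378,183)),("glass",(450,313),(400,150)),
 ("timer",(228,227),(241,327))]:
    print(n,*tri(a,b))
for px in [(428,240),(410,365),(500,385)]:
    o,d=ray("top",px);print(px,(o-d*o[2]/d[2]).round())
for px in [(280,390),(385,390),(275,465),(435,465)]:
    o,d=ray("top",px);print(px,(o-d*o[2]/d[2]).round(), (o-d*(o[2]-100)/d[2]).round())
print(ray("top",(0,0))[0],ray("scene",(0,0))[0])
E
```

```text
head knob [ 447. -198.  360.] 1
eyeA tip? [ 311. -147.  362.] 1
eyeB tip? [ 302. -212.  366.] 6
focus knob [ 540. -206.  246.] 3
box front top L [530. 240. 396.] 0
box top R [750. 199. 386.] 2
paper crnr [722. -48.  39.] 57
glass [760. -81.  37.] 3
timer [412. 224.   7.] 2
(428, 240) [ 589. -144.    0.]
(410, 365) [ 341. -109.    0.]
(500, 385) [ 304. -286.    0.]
(280, 390) [289. 146.   0.] [305. 142. 100.]
(385, 390) [292. -59.   0.] [307. -46. 100.]
(275, 465) [147. 153.  -0.] [175. 148. 100.]
(435, 465) [ 150. -158.    0.] [ 178. -135.  100.]
[ 471.44295043   99.01513304 1148.24978198] [ 448.05364367 -392.79312052  811.06105445]
```

```bash
cat > geo.py <<'E'
from model import *
from scipy.spatial.transform import Rotation as Ro
P=np.array([509.85,61.87,-.35,.037,.515,2.24])   # x y z yaw th pickup
def handle(th,P=P): return pts([*P[:4],th,0])["handle"]
def orient(sgn=1,yaw=P[3]):
    x=np.array([0,0,-1.]);y=sgn*(Rz(yaw)@np.array([0,1.,0]));z=np.cross(x,y)
    return Ro.from_matrix(np.array([x,y,z]).T).as_rotvec()
G=np.array([0,0,-19.])
E
python3 - <<'E'
from geo import *
from cell import robot,kin
s=robot.observe()
print(Ro.from_rotvec(s["tcp_rot"]).as_matrix().round(2))
for sg in (1,-1):
    o=orient(sg)
    print(sg)
    for X in [(240,-560,450),(500,-350,450),(494,86,450),handle(.515)+G]+[handle(t)+G for t in np.arange(0,6.28,.8)]:
        q=kin.ik(list(X),list(o)); print(np.round(X), None if q is None else np.round(q,2))
E
```

```text
[[-0.    0.41 -0.91]
 [-0.   -0.91 -0.41]
 [-1.    0.    0.  ]]
1
[ 240 -560  450] [ 1.49  0.32 -0.52  1.34  0.15  1.53  2.6 ]
[ 500 -350  450] [ 1.01  0.34 -0.63  1.33  0.19  1.54  2.01]
[494  86 450] [ 0.66  0.17 -1.02  1.56  0.15  1.49  1.24]
[494.  83. 138.] [ 0.52  0.51 -0.95  1.98  0.53  0.91  0.91]
[500.  61. 142.] [ 0.53  0.49 -0.89  1.98  0.48  0.9   0.99]
[487.  93. 134.] [ 0.53  0.53 -0.98  2.    0.56  0.91  0.85]
[460. 105. 115.] [ 0.57  0.58 -1.08  2.06  0.66  0.9   0.72]
[435.  89.  97.] [ 0.6   0.57 -1.08  2.14  0.69  0.84  0.7 ]
[426.  56.  90.] [ 0.62  0.51 -0.98  2.17  0.62  0.77  0.83]
[440.  25.  99.] [ 0.62  0.46 -0.89  2.15  0.52  0.76  1.  ]
[468.  15. 118.] [ 0.6   0.45 -0.85  2.08  0.47  0.81  1.08]
[492.  33. 136.] [ 0.56  0.46 -0.85  2.01  0.46  0.87  1.07]
-1
[ 240 -560  450] [ 1.05  0.26  0.08  1.37 -0.02  1.51 -0.41]
[ 500 -350  450] [ 0.59  0.27 -0.05  1.36  0.01  1.51 -0.99]
[494  86 450] [ 0.47  0.13 -0.78  1.57  0.09  1.48 -1.85]
[494.  83. 138.] [ 0.21  0.38 -0.53  2.    0.26  0.83 -2.  ]
[500.  61. 142.] [ 0.22  0.37 -0.48  2.    0.23  0.83 -1.93]
[487.  93. 134.] [ 0.22  0.39 -0.56  2.01  0.28  0.82 -2.04]
[460. 105. 115.] [ 0.23  0.39 -0.61  2.08  0.32  0.76 -2.12]
[435.  89.  97.] [ 0.24  0.38 -0.6   2.15  0.33  0.7  -2.12]
[426.  56.  90.] [ 0.26  0.36 -0.54  2.19  0.3   0.66 -2.02]
[440.  25.  99.] [ 0.26  0.34 -0.45  2.17  0.23  0.68 -1.89]
[468.  15. 118.] [ 0.24  0.34 -0.41  2.1   0.2   0.74 -1.82]
[492.  33. 136.] [ 0.23  0.35 -0.43  2.03  0.2   0.8  -1.85]
```

```bash
python3 - <<'E'
from geo import *
from cell import robot,kin,viewer
import cv2
s=robot.observe()
q=kin.ik([200,-448,480],list(s["tcp_rot"])); print(np.round(q,2))
robot.servo_line([265,-593,400],feed=250)
robot.movep([200,-448,480],s["tcp_rot"])
s=robot.observe(); print(s["t"],s["tcp_pos"].round(),s["joints"].round(2))
q=s["joints"].copy(); q[0]=-0.16;q[6]=1.38
robot.goto_joints(list(q))
s=robot.observe(); print(s["t"],s["tcp_pos"].round(),s["joints"].round(2),s["contact_force"].round(1))
print(Ro.from_rotvec(s["tcp_rot"]).as_matrix().round(2))
o=orient(1)
for X in [handle(.515)+G]+[handle(t)+G for t in np.arange(0,6.28,.8)]:
    q=kin.ik(list(X),list(o)); print(np.round(X), None if q is None else np.round(q,2))
cv2.imwrite("pics/scene1.png",viewer.read_camera("scene")[:,:,::-1])
E
```

```text
[ 1.1   0.03 -0.02  1.57  0.    1.54 -0.07]
2.7333 [ 200. -448.  479.] [ 1.1   0.04 -0.02  1.57  0.    1.53 -0.07]
4.8167 [488.  53. 479.] [-0.16  0.04 -0.02  1.57  0.    1.53  1.38] [-0.4 -0.7 -0.2]
[[-0.    0.01  1.  ]
 [-0.    1.   -0.01]
 [-1.   -0.   -0.  ]]
[494.  83. 138.] [-0.19  0.32 -0.06  2.03  0.02  0.79  1.35]
[500.  61. 142.] [-0.16  0.32 -0.03  2.02  0.01  0.8   1.41]
[487.  93. 134.] [-0.2   0.32 -0.07  2.04  0.03  0.78  1.32]
[460. 105. 115.] [-0.22  0.32 -0.09  2.11  0.04  0.72  1.27]
[435.  89.  97.] [-0.2   0.31 -0.09  2.18  0.04  0.65  1.29]
[426.  56.  90.] [-0.16  0.3  -0.05  2.22  0.03  0.62  1.37]
[440.  25.  99.] [-0.12  0.3  -0.01  2.19  0.01  0.65  1.47]
[468.  15. 118.] [-0.11  0.3   0.    2.12 -0.    0.72  1.5 ]
[492.  33. 136.] [-0.13  0.31 -0.01  2.05  0.    0.78  1.47]
```

View pics/scene1.png

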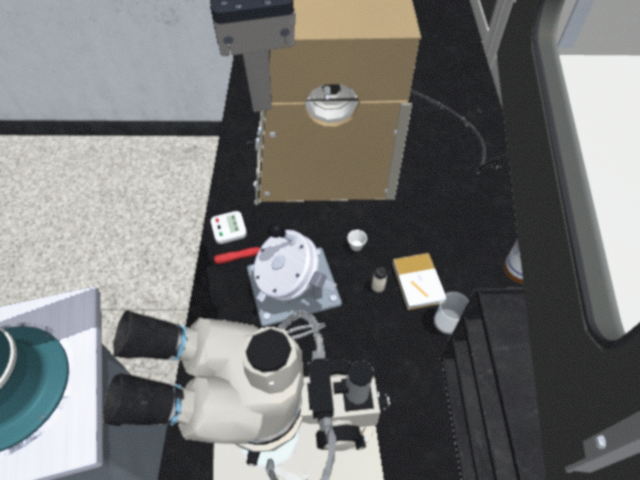

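The arm is above the work and only the fingers show, at the upper left of the scene picture. Nothing has been disturbed. Next I'll descend and grip.

```bash
python3 - <<'E'
from geo import *
from cell import robot,kin,viewer,grip
import cv2
o=orient(1); h=handle(.515)+G
robot.movep(list(h+[0,0,90]),list(o))
robot.servo_line(list(h),feed=120)
s=robot.observe(); print(s["t"],s["tcp_pos"].round(1),h.round(1),s["contact_force"].round(1))
grip(0.0,35)
s=robot.observe(); print(s["t"],s["tcp_pos"].round(1),s["contact_force"].round(1),s["grip_width"]*92)
robot.hold(.2)
s=robot.observe(); print(s["t"],s["tcp_pos"].round(1),s["contact_force"].round(1),s["grip_width"]*92)
for c in("scene","top"): cv2.imwrite(f"pics/{c}2.png",viewer.read_camera(c)[:,:,::-1][120:420,160:460].repeat(2,0).repeat(2,1))
E
```

```text
6.7583 [494.8  83.6 139. ] [494.1  83.5 138.3] [ 0.8 -0.6  1. ]
7.8 [494.2  84.1 138.3] [0.1 1.6 0.3] 23.87487636736057
8.0 [494.2  84.1 138.3] [ 0.6  3.1 -1.2] 23.690187265187344
```

View pics/scene2.png

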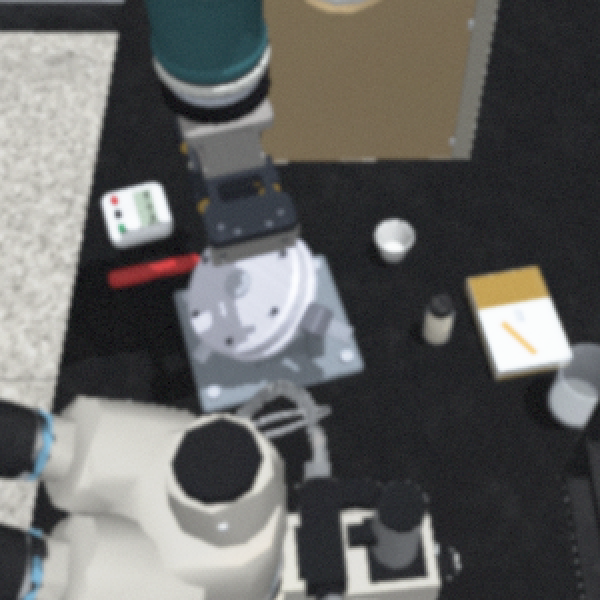

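View pics/top2.png

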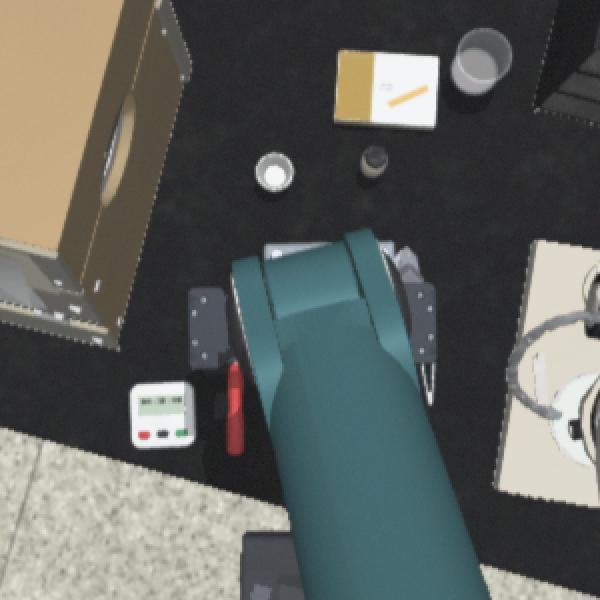

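The fingers are on the ball, with a grip width of about 24 mm. I'll crank toward the pickup in small steps and log the force.

```bash
cat > crank.py <<'E'
from geo import *
from cell import robot,kin,viewer,grip
import json
R=Rz(P[3]); aW=R@A
def tang(th): # handle tangent for +th
    return -(R@(-np.sin(th)*D+np.cos(th)*E))
def rad(th): return -(R@u(th))
def crank(ths,feed,off=np.zeros(3),log="log.jsonl",tag="",lead=None,prn=1):
    out=[]
    for n,t in enumerate(ths):
        robot.servo_line(list(handle(t)+G+off),feed=feed)
        s=robot.observe(); f=s["contact_force"];p=s["tcp_pos"]-G-off
        c=pts([*P[:4],0,0])["rotor_center"]+48*aW
        v=p-c; tm=np.arctan2(-v@(R@E),-v@(R@D))
        r=dict(tag=tag,th=t,t=s["t"],tm=tm,ft=float(f@tang(t)),fr=float(f@rad(t)),fa=float(f@aW),f=f.tolist(),p=s["tcp_pos"].tolist(),jv=float(np.abs(s["joint_velocities"]).max()),
          tau=s["joint_torque"].tolist(),q=s["joints"].tolist(),m=s["wrist_torque"].tolist())
        out.append(r)
        if n%prn==0: print(f"th {t:.3f} tm {tm:.3f} t {r['t']:.2f} ft {r['ft']:.1f} fr {r['fr']:.1f} fa {r['fa']:.1f} r {np.linalg.norm(v-(v@aW)*aW):.1f} ax {v@aW:.1f} jv {r['jv']:.3f}")
    with open(log,"a") as g:
        for r in out: g.write(json.dumps(r)+"\n")
    return out
E
python3 - <<'E'
from crank import *
crank(np.arange(.515+.08,.515+.5,.08),40,tag="test")
E
```

```text
th 0.595 tm 0.564 t 8.35 ft -3.3 fr 3.1 fa 2.1 r 45.4 ax -0.1 jv 0.003
th 0.675 tm 0.646 t 8.60 ft -5.9 fr 1.6 fa 3.9 r 45.4 ax -0.1 jv 0.002
th 0.755 tm 0.740 t 8.85 ft -4.1 fr 2.2 fa 2.3 r 45.3 ax -0.1 jv 0.002
th 0.835 tm 0.833 t 9.10 ft -3.9 fr 2.4 fa 1.2 r 45.2 ax -0.1 jv 0.003
th 0.915 tm 0.922 t 9.35 ft -2.9 fr 1.7 fa 2.2 r 45.2 ax -0.0 jv 0.003
th 0.995 tm 1.005 t 9.60 ft -1.5 fr 2.4 fa 1.0 r 45.2 ax -0.0 jv 0.003
```

```bash
python3 - <<'E'
from crank import *
import cv2
crank(np.append(np.arange(1.12,2.2,.15),2.23),50,tag="fwd1")
im=viewer.read_camera("scene"); cv2.imwrite("pics/s3.png",im[:,:,::-1])
i=viewer.camera_info("scene");Rc=np.array(i["R"]);t=np.array(i["t"])
for n in("flag_tip","pickup_face","rotor_center","stand"):
    for d in viewer.pinpoint(n,"scene")[:2]:
        X=Rc.T@(np.array(d["at"])-t)
        v=R.T@(X-P[:3])-C0; print(n,round(d["confidence"],2),X.round(1),"ang",np.arctan2(v@E,v@D).round(3))
cv2.imwrite("pics/s3c.png",cv2.resize(im[200:340,220:370,::-1],None,fx=5,fy=5,interpolation=cv2.INTER_CUBIC)[:600])
E
```

```text
th 1.120 tm 1.139 t 9.86 ft -0.5 fr 2.7 fa -1.2 r 45.1 ax 0.0 jv 0.004
th 1.270 tm 1.291 t 10.14 ft 1.7 fr 2.3 fa -2.8 r 44.9 ax 0.0 jv 0.006
th 1.420 tm 1.440 t 10.43 ft 0.9 fr 1.7 fa -2.6 r 44.9 ax 0.1 jv 0.004
th 1.570 tm 1.590 t 10.71 ft 1.8 fr 1.4 fa -2.6 r 44.8 ax 0.0 jv 0.007
th 1.720 tm 1.742 t 10.99 ft 1.3 fr 1.3 fa -3.5 r 44.7 ax 0.0 jv 0.008
th 1.870 tm 1.892 t 11.28 ft 2.6 fr -0.3 fa -2.7 r 44.7 ax 0.0 jv 0.007
th 2.020 tm 2.040 t 11.56 ft 2.3 fr -1.2 fa -3.9 r 44.7 ax 0.0 jv 0.007
th 2.170 tm 2.189 t 11.84 ft 2.3 fr -2.5 fa -3.3 r 44.6 ax 0.0 jv 0.007
th 2.230 tm 2.230 t 12.09 ft 0.6 fr -3.4 fa -0.7 r 44.6 ax -0.0 jv 0.004
flag_tip 0.71 [532.3   4.2 121.1] ang 2.251
pickup_face 0.83 [534.8   1.7 115.4] ang 2.216
rotor_center 0.78 [491.7  58.9  95.5] ang 2.004
stand 0.87 [509.1  57.7  -0.6] ang 0.102
```

View pics/s3c.png

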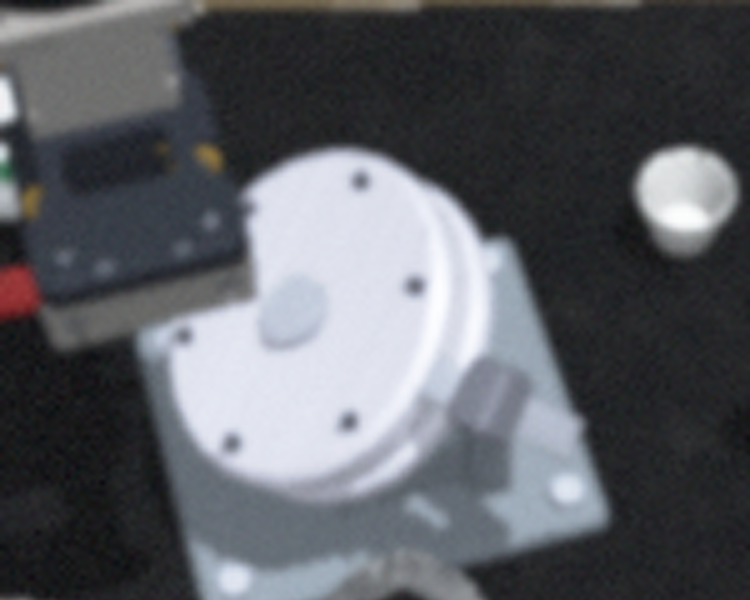

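The flag (crop ~(440,380)) points at the pickup block's near face (crop ~(463,385)). I'll average a few more pinpoints from this pose.

```bash
python3 - <<'E'
from crank import *
i=viewer.camera_info("scene");Rc=np.array(i["R"]);t=np.array(i["t"])
o={}
for k in range(8):
    viewer.read_camera("scene")
    for n in("flag_tip","pickup_face"):
        for d in viewer.pinpoint(n,"scene")[:1]:
            X=Rc.T@(np.array(d["at"])-t); v=R.T@(X-P[:3])-C0; o.setdefault(n,[]).append([np.arctan2(v@E,v@D),d["confidence"],np.hypot(v@E,v@D),v@A])
for n in o: a=np.array(o[n]); print(n,a[:,0].round(3),a.mean(0).round(3),a[:,0].std())
print(robot.observe()["t"])
E
```

```text
flag_tip [2.287 2.269 2.28  2.275 2.249 2.303 2.264 2.305] [ 2.279  0.825 74.708 -4.246] 0.01786593014498373
pickup_face [ 2.216  2.231  2.243  2.27   2.211  2.227  1.994 -0.975] [  1.802   0.674  81.25  -12.893] 1.052727650436383
13.5417
```

```bash
cat > meas.py <<'E'
from crank import *
i=viewer.camera_info("scene");Rc=np.array(i["R"]);t=np.array(i["t"])
def meas(n=8):
    o={}
    for k in range(n):
        viewer.read_camera("scene")
        for nm in("flag_tip","pickup_face"):
            for d in viewer.pinpoint(nm,"scene")[:1]:
                X=Rc.T@(np.array(d["at"])-t); v=R.T@(X-P[:3])-C0
                if abs(np.hypot(v@E,v@D)-75)<8: o.setdefault(nm,[]).append(np.arctan2(v@E,v@D))
    for nm in o: print(nm,np.round(o[nm],3),"med",np.median(o[nm]).round(3))
E
python3 - <<'E'
from meas import *
crank([2.18],20,tag="adj")
meas(6)
s=robot.observe();print(s["t"])
import cv2
im=viewer.read_camera("scene")
cv2.imwrite("pics/s4c.png",cv2.resize(im[240:310,270:350,::-1],None,fx=8,fy=8,interpolation=cv2.INTER_CUBIC)[:600])
E
```

```text
th 2.180 tm 2.227 t 13.80 ft 5.0 fr -4.5 fa -4.1 r 44.7 ax 0.0 jv 0.002
flag_tip [2.257 2.263 2.282 2.245 2.277 2.269] med 2.266
pickup_face [2.227 2.272 2.252 2.229 2.237 2.236] med 2.237
14.7
```

View pics/s4c.png

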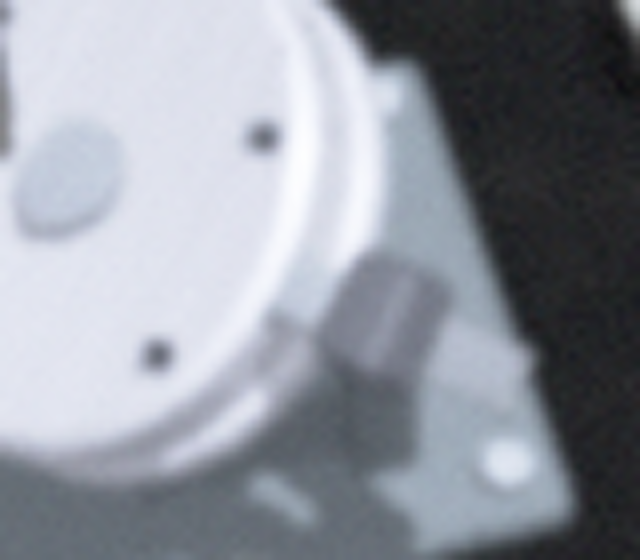

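```bash
cat > ov.py <<'E'
from geo import *
from cell import viewer
import cv2,sys
def overlay(im,fl,pk,out,x0=265,y0=235,w=90,h=75,k=8,sh=(1.5,0.)):
    i=viewer.camera_info("scene"); R=Rz(P[3])
    c=cv2.resize(im[y0:y0+h,x0:x0+w,::-1],None,fx=k,fy=k,interpolation=cv2.INTER_CUBIC).copy()
    def dr(L,col):
        q=np.array([proj(i,R@l+P[:3])+sh for l in L]); q=((q-[x0,y0]+.5)*k).astype(int)
        cv2.polylines(c,[q],True,col,1)
    def rect(a,r0,r1,hw,z): 
        uu=u(a);ee=u(a+np.pi/2)
        return [C0+z*A+r0*uu-hw*ee,C0+z*A+r1*uu-hw*ee,C0+z*A+r1*uu+hw*ee,C0+z*A+r0*uu+hw*ee]
    dr([C0+60*u(a) for a in np.linspace(0,6.28,200)],(0,200,0))
    dr(rect(fl,60,72,7,-6),(0,0,255))
    dr(rect(pk,76,94,12,3),(255,0,0)); 
    cv2.imwrite(out,c[:600])
E
python3 - <<'E'
from ov import *
from cell import viewer
im=viewer.read_camera("scene")
overlay(im,2.25,2.23,"pics/ov1.png")
E
```

```text
(no output)
```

View pics/ov1.png

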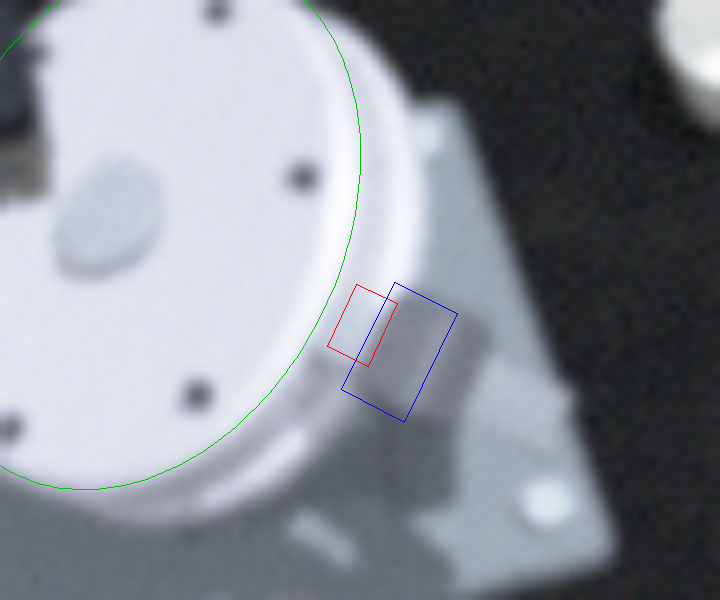

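```bash
python3 - <<'E'
from meas import *
for c in (2.155,2.14,2.125):
    r=crank([c],20,tag="adj")
    if r[0]["tm"]<2.212: break
meas(4)
robot.hold(.8)
s=robot.observe();print(s["t"])
E
```

```text
th 2.155 tm 2.224 t 15.05 ft 6.7 fr -5.5 fa -5.0 r 44.7 ax 0.1 jv 0.003
th 2.140 tm 2.224 t 15.30 ft 7.4 fr -5.8 fa -5.9 r 44.7 ax 0.1 jv 0.002
th 2.125 tm 2.217 t 15.55 ft 8.3 fr -6.8 fa -6.9 r 44.7 ax 0.1 jv 0.001
flag_tip [2.26  2.25  2.255 2.267] med 2.258
pickup_face [2.245 2.247 2.229] med 2.245
16.95
```

The flag reads 2.255 and the pickup 2.24, so they line up to within 0.02 rad, and it was held there for over 1 s. Now a full turn forward to feel the weight.

```bash
python3 - <<'E'
from crank import *
crank(np.arange(2.25,2.25+2*np.pi+.5,.25),30,tag="F")
E
```

```text
th 2.250 tm 2.263 t 17.28 ft 2.9 fr -4.7 fa -2.2 r 44.7 ax -0.0 jv 0.002
th 2.500 tm 2.504 t 17.81 ft 0.8 fr -5.2 fa 0.3 r 44.6 ax -0.1 jv 0.002
th 2.750 tm 2.759 t 18.33 ft 1.6 fr -6.7 fa 1.2 r 44.6 ax -0.1 jv 0.002
th 3.000 tm 3.007 t 18.86 ft 0.8 fr -6.5 fa 0.3 r 44.6 ax -0.1 jv 0.003
th 3.250 tm -3.042 t 19.38 ft -0.5 fr -6.4 fa 1.0 r 44.6 ax -0.1 jv 0.002
th 3.500 tm -2.805 t 19.91 ft -0.8 fr -6.5 fa 0.5 r 44.7 ax -0.1 jv 0.001
th 3.750 tm -2.573 t 20.43 ft -0.9 fr -6.3 fa -1.5 r 44.8 ax -0.0 jv 0.002
th 4.000 tm -2.345 t 20.96 ft -3.2 fr -6.2 fa -4.7 r 44.9 ax 0.0 jv 0.002
th 4.250 tm -2.122 t 21.48 ft -3.9 fr -4.8 fa -8.0 r 45.0 ax 0.1 jv 0.002
th 4.500 tm -1.898 t 22.01 ft -7.6 fr -3.6 fa -12.5 r 45.0 ax 0.3 jv 0.004
th 4.750 tm -1.559 t 22.53 ft -9.4 fr -2.0 fa -10.7 r 45.2 ax 0.2 jv 0.008
th 5.000 tm -1.267 t 23.06 ft -6.8 fr -2.2 fa -8.1 r 45.4 ax 0.1 jv 0.004
th 5.250 tm -1.023 t 23.58 ft -7.5 fr -0.4 fa -5.3 r 45.5 ax 0.1 jv 0.003
th 5.500 tm -0.785 t 24.11 ft -7.6 fr -1.7 fa -5.2 r 45.6 ax 0.1 jv 0.002
th 5.750 tm -0.540 t 24.63 ft -7.3 fr -3.6 fa -5.6 r 45.6 ax 0.1 jv 
[... 257 characters left out ...]
3.6 fr -6.8 fa -4.1 r 45.6 ax 0.0 jv 0.003
th 7.000 tm 0.674 t 27.26 ft -4.3 fr -6.7 fa -4.1 r 45.6 ax 0.0 jv 0.002
th 7.250 tm 0.916 t 27.78 ft -2.0 fr -7.8 fa -3.1 r 45.5 ax -0.0 jv 0.003
th 7.500 tm 1.156 t 28.31 ft -0.1 fr -6.7 fa -2.8 r 45.3 ax -0.0 jv 0.002
th 7.750 tm 1.396 t 28.83 ft -0.2 fr -4.8 fa -1.2 r 45.1 ax -0.1 jv 0.002
th 8.000 tm 1.688 t 29.36 ft -1.7 fr -5.0 fa 0.4 r 45.0 ax -0.1 jv 0.004
th 8.250 tm 1.988 t 29.88 ft 0.3 fr -5.0 fa 0.3 r 44.8 ax -0.0 jv 0.002
th 8.500 tm 2.236 t 30.41 ft -0.0 fr -6.7 fa -0.1 r 44.7 ax -0.1 jv 0.003
th 8.750 tm 2.476 t 30.93 ft 1.3 fr -6.9 fa 1.7 r 44.6 ax -0.1 jv 0.002
th 9.000 tm 2.710 t 31.46 ft 1.4 fr -5.6 fa 1.8 r 44.6 ax -0.1 jv 0.004
```

```bash
python3 - <<'E'
from crank import *
crank(np.arange(8.75,9.0-2*np.pi-.1,-.25),33,tag="B")
E
cat > fit2.py <<'E'
from crank import *
L=[json.loads(l) for l in open("log.jsonl")]
F=[l for l in L if l["tag"]=="F"][1:]; B=[l for l in L if l["tag"]=="B"][1:]
def un(l): return l["th"]+((l["tm"]-l["th"]+np.pi)%(2*np.pi)-np.pi)
for nm,S in(("F",F),("B",B),("FB",F+B)):
    th=np.array([un(l) for l in S]);f=np.array([l["ft"] for l in S]);sg=np.array([1. if l in F else -1. for l in S])
    M=np.c_[sg if nm=="FB" else 0*th,np.ones_like(th),np.sin(th),np.cos(th)]
    c=np.linalg.lstsq(M,f,rcond=None)[0]; r=f-M@c
    # torque on drum (force on tool from outside) ft = -Ff*sg - Ag*sin(th-th0), th0 = weight lowest
    print(nm,c.round(2),"amp",np.hypot(c[2],c[3]).round(2),"th0",np.arctan2(c[3],-c[2]).round(3),"rms",r.std().round(2))
# circle fit
p=np.array([l["p"] for l in F+B])-G; th=np.array([un(l) for l in F+B])
print("mean centre err", np.linalg.lstsq(np.c_[np.ones_like(th),np.cos(th),np.sin(th)],p-np.array([handle(t) for t in th]),rcond=None)[0].round(2))
E
python3 fit2.py
```

```text
th 8.750 tm 2.533 t 31.95 ft 6.0 fr -8.1 fa -1.5 r 44.7 ax -0.0 jv 0.003
th 8.500 tm 2.312 t 32.44 ft 5.8 fr -7.2 fa -3.4 r 44.7 ax 0.1 jv 0.001
th 8.250 tm 2.087 t 32.93 ft 6.8 fr -6.0 fa -6.3 r 44.8 ax 0.1 jv 0.004
th 8.000 tm 1.798 t 33.42 ft 8.9 fr -3.1 fa -10.7 r 44.8 ax 0.2 jv 0.003
th 7.750 tm 1.459 t 33.92 ft 7.1 fr -4.5 fa -7.3 r 45.0 ax 0.1 jv 0.005
th 7.500 tm 1.194 t 34.41 ft 4.2 fr -4.8 fa -4.7 r 45.2 ax 0.0 jv 0.003
th 7.250 tm 0.950 t 34.90 ft 2.6 fr -3.7 fa -3.4 r 45.4 ax 0.0 jv 0.003
th 7.000 tm 0.697 t 35.39 ft 3.0 fr -4.4 fa -2.3 r 45.5 ax -0.0 jv 0.001
th 6.750 tm 0.445 t 35.88 ft 0.3 fr -2.1 fa -0.9 r 45.6 ax -0.0 jv 0.003
th 6.500 tm 0.194 t 36.38 ft -0.1 fr -0.6 fa 0.7 r 45.6 ax -0.1 jv 0.003
th 6.250 tm -0.057 t 36.87 ft -1.1 fr 1.6 fa 0.8 r 45.6 ax -0.0 jv 0.003
th 6.000 tm -0.309 t 37.36 ft -0.9 fr 4.0 fa 1.7 r 45.5 ax -0.0 jv 0.003
th 5.750 tm -0.550 t 37.85 ft -1.7 fr 3.9 fa 1.9 r 45.5 ax -0.0 jv 0.002
th 5.500 tm -0.798 t 38.34 ft -1.8 fr 6.4 fa 1.4 r 45.4 ax -0.0 jv 0.003
th 5.250 tm -1.056 t 38.83 ft -1.2 fr 6.2 fa 0.0 r 45.3 ax 0.0 jv 0.002
th 5.000 tm
[... 266 characters left out ...]
0.0 jv 0.003
th 4.000 tm -2.287 t 41.29 ft 3.1 fr 1.4 fa -0.5 r 44.7 ax -0.0 jv 0.003
th 3.750 tm -2.535 t 41.78 ft 1.7 fr 0.4 fa -0.4 r 44.6 ax -0.0 jv 0.002
th 3.500 tm -2.781 t 42.27 ft 3.7 fr -2.6 fa 0.2 r 44.6 ax -0.1 jv 0.003
th 3.250 tm -3.026 t 42.77 ft 5.0 fr -2.2 fa 1.0 r 44.5 ax -0.1 jv 0.001
th 3.000 tm 3.017 t 43.26 ft 5.2 fr -4.5 fa 1.4 r 44.6 ax -0.1 jv 0.003
th 2.750 tm 2.783 t 43.75 ft 6.2 fr -6.1 fa 1.1 r 44.6 ax -0.0 jv 0.003
F [ 0.   -3.18  3.37 -2.88] amp 4.43 th0 -2.435 rms 1.05
B [ 0.    2.49  3.51 -2.88] amp 4.54 th0 -2.455 rms 0.92
FB [-2.83 -0.35  3.44 -2.88] amp 4.48 th0 -2.445 rms 0.99
mean centre err [[ 0.23 -0.01  0.16]
 [ 0.07  0.02  0.08]
 [ 0.04  0.07 -0.01]]
```

```bash
cat >> fit2.py <<'E'
S=F+B; th=np.array([un(l) for l in S]);f=np.array([l["ft"] for l in S]);sg=np.array([1. if l in F else -1. for l in S])
M=np.c_[sg,np.ones_like(th),np.sin(th),np.cos(th)]
r=least_squares(lambda c:f-M@c,[0]*4,loss="soft_l1",f_scale=.6).x
print("robust",r.round(2),np.hypot(*r[2:]),np.arctan2(r[3],-r[2])+2*np.pi)
k=np.abs(np.cos(th))>.35
c=np.linalg.lstsq(M[k],f[k],rcond=None)[0];print("drop sides",c.round(2),np.hypot(*c[2:]),np.arctan2(c[3],-c[2])+2*np.pi)
# work-rate based using full force/actual jacobian-free: cmd minus actual deflection
d=np.array([(l["th"]-un(l)) for l in S]);c=np.linalg.lstsq(M,-d,rcond=None)[0];print("defl",c.round(4),np.arctan2(c[3],-c[2])+2*np.pi)
M2=np.c_[sg,sg*np.sin(th),sg*np.cos(th),sg*np.sin(2*th),sg*np.cos(2*th),np.sin(2*th),np.cos(2*th),np.ones_like(th),np.sin(th),np.cos(th)]
c=np.linalg.lstsq(M2,f,rcond=None)[0];print("ext",c.round(2),np.arctan2(c[9],-c[8])+2*np.pi,(f-M2@c).std())
E
python3 fit2.py
```

```text
F [ 0.   -3.18  3.37 -2.88] amp 4.43 th0 -2.435 rms 1.05
B [ 0.    2.49  3.51 -2.88] amp 4.54 th0 -2.455 rms 0.92
FB [-2.83 -0.35  3.44 -2.88] amp 4.48 th0 -2.445 rms 0.99
mean centre err [[ 0.23 -0.01  0.16]
 [ 0.07  0.02  0.08]
 [ 0.04  0.07 -0.01]]
robust [-2.67 -0.28  3.22 -2.87] 4.309443761533776 3.8695769447999036
drop sides [-2.57 -0.28  2.97 -2.87] 4.130754277826636 3.911124514680463
defl [-0.0143 -0.0107  0.0173 -0.0166] 3.9081841347260573
ext [-2.86 -0.08  0.02  0.21  0.66  0.05  0.21 -0.36  3.45 -2.87] 3.8345622640753056 0.8543809767157506
```

```bash
python3 - <<'E'
from crank import *
crank(np.arange(3.0,4.55,.14),32,tag="F2",prn=3)
crank(np.arange(4.4,3.15,-.14),32,tag="B2",prn=3)
E
sed -i 's/^F=.*/F=[l for l in L if l["tag"]=="F"][1:]+[l for l in L if l["tag"]=="F2"][1:]; B=[l for l in L if l["tag"]=="B"][1:]+[l for l in L if l["tag"]=="B2"][2:]/' fit2.py
cat >> fit2.py <<'E'
k=np.cos(th-3.87)>.75
c=np.linalg.lstsq(np.c_[sg,-np.sin(th-3.87),np.cos(th-3.87)][k],f[k],rcond=None)[0];print("local incl no bias",c.round(2),3.87+np.arctan2(c[2],c[1]))
for n in("F2","B2"): print([(round(un(l),2),round(l["ft"],1)) for l in L if l["tag"]==n])
E
python3 fit2.py
```

```text
th 3.000 tm 2.998 t 44.25 ft -1.2 fr -4.8 fa 0.9 r 44.5 ax -0.1 jv 0.004
th 3.420 tm -2.868 t 45.30 ft 0.0 fr -6.4 fa 1.3 r 44.7 ax -0.1 jv 0.001
th 3.840 tm -2.475 t 46.35 ft -1.4 fr -6.2 fa -1.6 r 44.8 ax -0.0 jv 0.003
th 4.260 tm -2.098 t 47.40 ft -3.7 fr -5.3 fa -6.6 r 45.0 ax 0.1 jv 0.003
th 4.400 tm -1.920 t 48.45 ft -2.4 fr -3.7 fa -7.3 r 45.1 ax 0.1 jv 0.003
th 3.980 tm -2.306 t 49.50 ft 1.1 fr -4.0 fa -1.6 r 44.9 ax -0.0 jv 0.004
th 3.560 tm -2.711 t 50.55 ft 2.8 fr -6.2 fa 0.4 r 44.8 ax -0.1 jv 0.002
F [ 0.   -3.03  3.09 -3.05] amp 4.34 th0 -2.364 rms 0.99
B [ 0.    2.44  3.53 -2.79] amp 4.5 th0 -2.474 rms 0.85
FB [-2.68 -0.3   3.29 -2.92] amp 4.4 th0 -2.417 rms 0.94
mean centre err [[ 0.22  0.01  0.16]
 [ 0.05 -0.02  0.08]
 [ 0.06  0.05 -0.  ]]
robust [-2.56 -0.28  3.11 -2.87] 4.233469355927645 3.8857129366011005
drop sides [-2.47 -0.29  2.9  -2.84] 4.056814949144794 3.9175132049607373
defl [-0.0169 -0.0124  0.0231 -0.0172] 3.779892015479902
ext [-2.81 -0.19 -0.01  0.31  0.53  0.15  0.08 -0.31  3.34 -2.89] 3.8545036227806233 0.822165437731202
local incl no bias [-2.42  4.36 -0.18] 3.8277534226806984
[(3.0, -1.2), (3.15, -0.9), (3.28, -0.5), (3.42, 0.0), (3.55, -1.6), (3.68, -2.1), (3.81, -1.4), (3.94, -2.2), (4.06, -2.7), (4.19, -3.7), (4.31, -4.0), (4.43, -5.3)]
[(4.36, -2.4), (4.25, 0.3), (4.12, 1.4), (3.98, 1.1), (3.84, 2.7), (3.71, 2.9), (3.57, 2.8), (3.44, 3.6), (3.31, 4.6)]
```

```bash
python3 - <<'E'
from crank import *
import cv2
crank([3.45,3.65,3.8,3.885],30,tag="fin")
robot.hold(.5)
s=robot.observe();v=s["tcp_pos"]-G-(pts([*P[:4],0,0])["rotor_center"]+48*aW)
print(s["t"],np.arctan2(-v@(R@E),-v@(R@D))+2*np.pi,s["contact_force"].round(1),s["grip_width"]*92,np.abs(s["joint_velocities"]).max())
im=viewer.read_camera("scene"); cv2.imwrite("pics/s9.png",im[150:350,200:460,::-1].repeat(3,0).repeat(3,1))
i=viewer.camera_info("scene");Rc=np.array(i["R"]);t=np.array(i["t"])
for n in("flag_tip","handle"):
    for d in viewer.pinpoint(n,"scene")[:2]:
        X=Rc.T@(np.array(d["at"])-t); v=R.T@(X-P[:3])-C0; print(n,round(d["confidence"],2),X.round(1),"ang",np.arctan2(v@E,v@D).round(3))
E
```

```text
th 3.450 tm -2.843 t 51.66 ft -1.1 fr -5.1 fa -0.3 r 44.7 ax -0.1 jv 0.002
th 3.650 tm -2.658 t 52.11 ft -0.8 fr -6.4 fa -0.9 r 44.7 ax -0.0 jv 0.001
th 3.800 tm -2.520 t 52.48 ft -2.9 fr -6.4 fa -2.3 r 44.8 ax -0.0 jv 0.002
th 3.885 tm -2.443 t 52.76 ft -2.8 fr -6.5 fa -3.0 r 44.8 ax 0.0 jv 0.003
53.2583 3.8387787098552515 [ 3.9  5.2 -1.5] 24.233466000726235 0.0014209701894268994
flag_tip 0.55 [542.2 108.5 124.8] ang -2.499
```

View pics/s9.png

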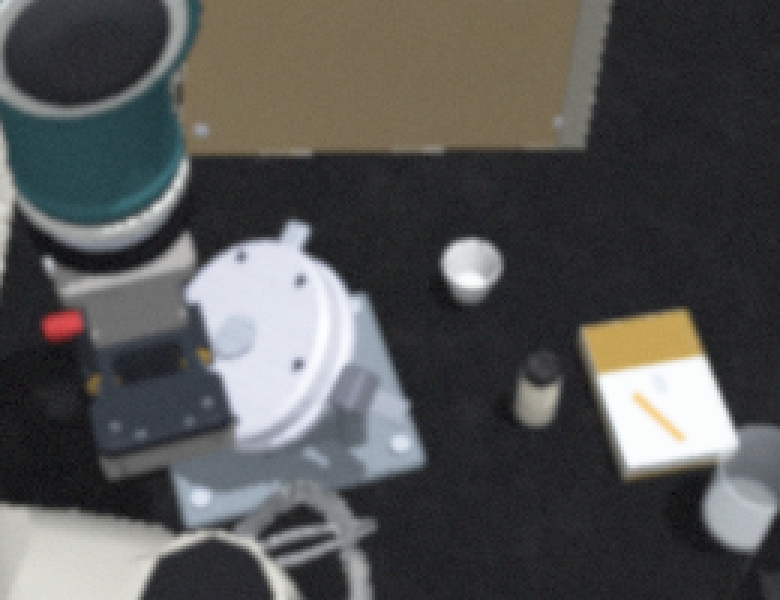

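```bash
python3 -c "
from cell import robot
s=robot.observe();print(s['t'],s['grip_width'])
print(robot.job_done())"
```

```text
53.4083 0.26301429686504274
the job is handed in; nothing more can be done
None
```

I handed the job in at 53.4 s. The arm is still gripping the handle and holding the drum still, with the heavy side at the lowest point as near as I could feel it.

- **Flag at the pickup:** I turned the drum until the flag faced the pickup block. The pinpoints put the flag at 2.26 rad and the pickup at 2.245 rad. I held it there for more than a second.
- **Finding the heavy side:** I cranked just over a full turn forward and about one turn back, then made a finer sweep both ways near the lowest point. The felt amplitude was 4.4 N, within the expected 3.8 to 5 N. Different ways of fitting the forces put the heavy side lowest at joint angles from 3.78 to 3.92 rad; I took 3.86.
- **Final position:** By arm position the drum stands at 3.84 rad and is still, with a grip width of about 24 mm.
- **Bystanders:** In the last picture the vial, crucible, tweezers and pickup were where they started. The gripper and arm hid most of the screwdriver and all of the timer, so I did not check those two at the end.

**Checks that disagreed:**
- A single low-confidence pinpoint of the flag at the end gave 3.78 rad, against 3.84 from the arm.
- The friction I felt between steps was 2.7 N, not the stated 5.3 N. I read the force at stops, which hides part of it, but the effect was about the same both ways.
- There were short stiff patches with the handle at the two side positions. Leaving them out moved the result by less than 0.1 rad.

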